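Push a sample jar through the cooling box's flap

ROBOT

A 7-joint arm with a two-finger parallel gripper is mounted at the origin on the work surface. World frame = base frame: x ahead of the robot, y to its left, z up, the work surface at z = 0. Lengths are in m, angles in rad, forces in N, time in s.
With the tool pointing down it reaches from about 0.4 to 0.9 m from the base axis. Payload 5.6 kg.
Tool frame: the origin (TCP) lies midway between the tips of the shut fingers; the grasp point (between the pads) lies 19 mm behind it; z points along the fingers, y is the line along which they close (so a half turn about z gives the same grasp; the last joint's range is limited). The gripper opens to 92 mm and grips with 3 to 60 N. Pads are 20 mm wide; open, the fingers measure 128 mm over their backs; the gripper's body (75 mm by 189 mm) begins 69 mm behind the grasp point.
Start: joints at [-1.346, 0.468, -0.012, 1.603, 0.006, 1.071, -0.056], TCP at [0.172, 0.627, 0.215] pointing down, gripper open.
Joint ranges: [-2.53, 2.53], [-0.31, 2.02], [-1.57, 1.55], [0.28, 2.44], [-1.29, 4.43], [0.15, 1.84], [-2.92, 2.92]. Speed limits (rad/s): [2.57, 2.57, 3.14, 3.14, 3.14, 3.14, 3.14].

INTERFACE

Orientations are given as a 3x3 rotation matrix whose columns are the frame's x, y, z axes.
In Python, from station import env, effector, solver, viewer, workorder, search_frame, tip_of gives the robot as it stands. Calls block until the motion is done:
- env.reach(position, orientation): joint-space move of the TCP to a pose.
- env.movel(position, frame=None, rate=0.15): straight line of the TCP; frame=None keeps the orientation; rate is the mean speed in m/s.
- env.goto_joints(angles): joint-space move.
- effector.release() and effector.grasp(squeeze=None): open the fingers fully, or close them until they stop; squeeze is the grip in N (None keeps the last).
- env.pause(seconds).
- solver.inverse_kinematics(position, orientation): joint angles nearest the present ones, or None.
- env.sense(): the state.
- viewer.read_camera(name): name is "scene" or "side" or "wrist"; returns (picture, depth): 384x512x3 uint8, red, green, blue; 384x512 float32, m along the optical axis (not along the pixel's ray), 0 where there is no reading.
- viewer.camera_info(name): a dict with "intrinsics" (3x3 intrinsics, pixels), "eye" and "rotation" of the camera in the world; the wrist camera has in their place "T_tool_cam" (4x4, takes a point from camera to tool coordinates, whose origin is the TCP and whose axes are the flange's). Camera axes: x right, y up, looking along -z (the intrinsics and any distortion apply to the point x, -y, -z); pixel columns grow to the right and rows downward; lengths in m; the calibration is good to about 2 mm. A picture is of the moment at which its call begins: read the wrist's pose just before it. camera_info takes no time and is no camera call.
A pose or a line that the arm cannot do raises env.PlanningError and nothing moves.
- workorder.finish_job(): hands the job in, once; it reports no verdict.
Trained networks look in the newest picture that a camera, given by its name, has taken for a name from the list of things; names that differ only in an ending like _2 or _b are one class to them, and where a whole thing is asked for, a point or a joint stands for the part that bears it (a point fixed in the world has none). Each returns a list of dicts, best first, with "score" (0 to 1); they miss things now and then, are a little off and sometimes report something else, mostly with a low value. They report only what shows in the picture. A call takes as long as a camera call. They do not tell look-alikes from the thing itself.
- search_frame(camera, name): "at" ([x, y, z] in m, in world coordinates, good to about 4 mm: the middle of the surface that is visible of it).
- tip_of(camera, name): "at" ([x, y, z] in m, in world coordinates, good to about 4 mm: a listed point, or the origin of a listed thing).
The state is a dict: "t": time; "joint_positions": joint angles; "joint_velocities": joint speeds; "tau": joint torques, N m; "ee_pos": TCP position; "tcp_rot": TCP orientation; "wrist_force": force on the tool from outside, world axes, zero at the start; "moment": the same for the moment, N m; "gripper_width": finger opening in m.
Only numpy, scipy, OpenCV 4.12 (cv2) and the standard library are available. Lean on these libraries where they do the work, as an engineer would, in place of code of your own. Each camera call takes 0.05 s, during which the arm holds its last target. There are 200 camera calls.

TASK

Push the squat capped jar across the bench and in through the hanging flap of the white cooling box, until the jar stands wholly inside, then draw the fingers back out so that the flap swings shut behind it. Only push the jar: do not lift it off the bench or tip it over, and leave the other bottles and small things where they are.

Things in the scene. Friction and masses are not known exactly. Their poses are not given: they have to be found in the camera images.
- jar: The squat capped jar to push in: round, 72 mm across and 75 mm high, pale violet with a white cap, about 0.2 kg (varies), standing loose on the bench before the cooling box. It is the only short, wide one. Origin: centre of its underside; z axis up (its yaw means nothing).
- coolbox: White cooling box fixed to the bench, 330 mm wide, 330 long, 200 high (220 at the far end), clear lid, no sill: the bench runs on inside. In the middle of its 8 mm front panel is a doorway 230 mm wide, 157 high, its upper part closed by the flap. Origin: bench height, middle of the doorway, in the flap's plane. x: level, through the doorway into the box (inside ends at 270 mm); y: along the front panel; z up.
- flap (a joint): Swing of the flap, in rad: 0 hanging shut (upright), growing as its lower edge swings into the box, to 1.45 at most. It does not swing outwards. It falls shut by its own weight when nothing holds it; pushing it takes about 1 N.
- flap_edge (a point): Middle of the lower edge of the flap, an aluminium plate 224 mm wide, 88 mm high and 4 mm thick, hinged along its top edge 150 mm above the bench in the doorway of the cooling box. Shut, its lower edge is 62 mm above the bench, so the jar's top meets it; open, it rests on the jar until the jar's near side is some 50 mm past the flap's plane.
- bottle_a: Slim violet bottle, 56 mm across, 120 mm high, standing at the far end inside the cooling box. Loose bystander, to be left alone. Origin: centre of its underside.
- bottle_b: Slim violet bottle, 56 mm across, 120 mm high, standing at the far end inside the cooling box. Loose bystander, to be left alone. Origin: centre of its underside.
- collar: Black plastic collar (a ring), 44 mm across, 25 mm high. Loose bystander, to be left alone. Origin: centre of its underside.
- cap: Loose white screw cap, 52 mm across, 18 mm high, lying near the doorway. Loose bystander, to be left alone. Origin: centre of its underside.
- pot: Small capped pot, 38 mm across, 50 mm high. Loose bystander, to be left alone. Origin: centre of its underside.
- spatula: Steel spatula, 160 mm long, lying flat on the bench. Loose bystander, to be left alone. Origin: on its underside, near the middle of its length.
Not all that is in view belongs to the job. What is shaped like the jar but pink or red is not meant.

How it is judged:
On the way:
1. the jar, in the doorway, holds the flap open (value of joint flap above 0.3 rad and x of jar in the frame of coolbox above -0.03 m), for 0.05 s.
At the end, for the whole second after the job is handed in: The squat jar stands upright (within 0.1 rad) and still on the bench wholly inside the cooling box (its centre 40 to 230 mm behind the flap's plane and within 125 mm of the middle), and the flap hangs shut (within 0.06 rad) (x of jar in the frame of coolbox between 0.04 and 0.23 m and y of jar in the frame of coolbox between -0.125 and 0.125 m and angle between jar's own z axis and vertical below 0.1 rad and height (world z) of jar below 0.006 m and linear speed of jar below 0.02 m/s and value of joint flap between -0.06 and 0.06 rad); the robot touches nothing.
It fails at once if the squat jar is lifted off the bench (height (world z) of jar above 0.012 m).
It fails at once if the squat jar is tipped over (angle between jar's own z axis and vertical above 0.5 rad).
It fails at once if a bystander bottle is shoved more than 30 mm or knocked over (distance of any of bottle_a, bottle_b from where it was at the start of the episode above 0.03 m or angle between any of bottle_a, bottle_b's own z axis and vertical above 0.5 rad).
It fails at once if the cap, the collar, the small pot or the spatula is shoved more than 30 mm (spatula 40 mm) or the pot knocked over (distance of any of cap, collar, pot from where it was at the start of the episode above 0.03 m or angle between pot's own z axis and vertical above 0.5 rad or distance of spatula from where it was at the start of the episode above 0.04 m).
It also fails if it takes over 54 s, if anything falls off the work surface, if the arm or the gripper's body presses on something with over 40 N, if the wrist force passes 120 N, or if a joint passes its speed limit or range.

## Working session

There is one attempt and no reset: what is moved stays moved. The work goes in short steps, each a Python script; the robot and the scene stay as the last script left them, time stands still between calls to the robot, and variables do not carry over. Pictures are saved under pics/ and viewed, on a budget of 10 in all, crops included, one or two more only if the job needs it, and the job is handed in when it is done.

```bash
ls; mkdir -p pics
cat > h.py <<'E'
import numpy as np, cv2
from station import env, effector, solver, viewer, workorder, search_frame, tip_of
def shot(c,f=None):
    p,d=viewer.read_camera(c)
    if f: cv2.imwrite('pics/'+f,p[:,:,::-1])
    return p,d
def cloud(c,d):
    i=viewer.camera_info(c); K=np.array(i['intrinsics']); 
    v,u=np.mgrid[:d.shape[0],:d.shape[1]]
    P=np.stack([(u-K[0,2])/K[0,0]*d,-(v-K[1,2])/K[1,1]*d,-d],-1)
    if 'eye' in i: return P@np.array(i['rotation']).T+np.array(i['eye'])
    s=env.sense(); T=np.array(i['T_tool_cam']); P=P@T[:3,:3].T+T[:3,3]
    return P@np.array(s['tcp_rot']).T+np.array(s['ee_pos'])
E
python3 - <<'E'
from h import *
a,da=shot('scene','a.png'); 
for c in ['scene','side']:
    if c=='side': b,_=shot('side','b.png')
    print(c,{k:v if np.size(v)<12 else 0 for k,v in viewer.camera_info(c).items()})
    for n in ['jar','coolbox','flap_edge','bottle_a','collar','cap','pot','spatula']:
        print(n,[(np.round(r['at'],3).tolist(),round(r['score'],2)) for r in tip_of(c,n)[:4]])
cv2.imwrite('pics/ab.png',cv2.resize(np.vstack([a,b])[:,:,::-1],(512,768)) if 0 else cv2.resize(np.hstack([a,b])[:,:,::-1],(800,300)))
E
```

```text
pics
scene {'intrinsics': array([[409.73721233,   0.        , 260.95123187],
       [  0.        , 409.73721233, 195.72213201],
       [  0.        ,   0.        ,   1.        ]]), 'eye': array([0.86822286, 0.00300356, 1.10636185]), 'rotation': array([[ 0.08418782, -0.94873563,  0.30465244],
       [ 0.9964304 ,  0.08206794, -0.01978167],
       [-0.00623463,  0.30523033,  0.95225815]])}
jar [([0.621, -0.217, -0.004], 0.91), ([0.376, -0.193, 0.0], 0.89), ([0.339, -0.067, 0.005], 0.65)]
coolbox []
flap_edge [([0.514, -0.1, 0.003], 0.17)]
bottle_a []
collar [([0.684, -0.115, -0.001], 0.48), ([0.698, -0.035, -0.001], 0.2)]
cap [([0.408, 0.028, -0.0], 0.33)]
pot [([0.408, 0.027, -0.0], 0.75)]
spatula [([0.513, -0.307, -0.001], 0.76)]
side {'intrinsics': array([[374.92700624,   0.        , 258.29195642],
       [  0.        , 374.92700624, 190.35716595],
       [  0.        ,   0.        ,   1.        ]]), 'eye': array([ 0.33938347, -0.69515083,  0.53056899]), 'rotation': array([[ 0.95188384,  0.15576692, -0.26392009],
       [-0.30599218,  0.43556793, -0.84655145],
       [-0.01690959,  0.88657614,  0.46227353]])}
jar [([0.374, -0.194, -0.003], 0.89), ([0.511, -0.098, 0.003], 0.73), ([0.338, -0.071, -0.001], 0.66), ([0.62, -0.215, 0.002], 0.65)]
coolbox [([0.573, 0.046, -0.002], 0.81), ([0.683, -0.114, 0.002], 0.15)]
flap_edge [([0.577, 0.048, 0.063], 0.61)]
bottle_a []
collar [([0.682, -0.114, 0.003], 0.46)]
cap [([0.695, -0.039, 0.003], 0.82)]
pot [([0.404, 0.031, 0.002], 0.75), ([0.577, 0.049, 0.062], 0.34)]
spatula [([0.511, -0.308, -0.002], 0.76)]
```

View pics/a.png

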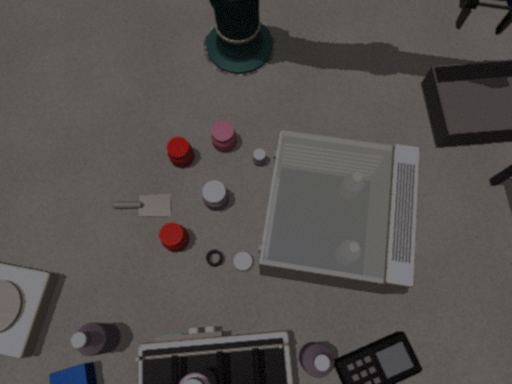

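View pics/b.png

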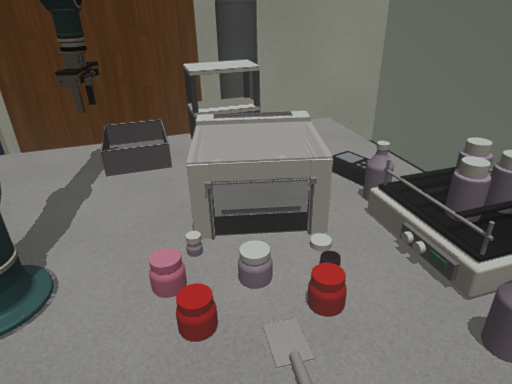

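Jar candidates (scene camera): (214,195) is pale violet with a white cap, (223,134) is pink, and (180,151) and (174,236) are red. In the side view they are (255,263), (167,272), (197,311) and (327,288). Only (214,195), at about (0.511, -0.098) in the world frame, fits the description. I'll confirm it in one crop and measure the box frame.

Run:
```python
from h import *
b=cv2.imread('pics/b.png'); cv2.imwrite('pics/c.png',cv2.resize(b[100:310,150:370],None,fx=2.8,fy=2.8,interpolation=cv2.INTER_CUBIC))
_,d=shot('scene'); P=cloud('scene',d)
def cap(P,c,z0,z1,r=.06):
    m=(P[...,2]>z0)&(P[...,2]<z1)&(np.hypot(P[...,0]-c[0],P[...,1]-c[1])<r); q=P[m]; return m.sum(),q.mean(0).round(4),q.min(0).round(3),q.max(0).round(3)
print('jar scene',cap(P,(.511,-.098),.062,.085))
_,d2=shot('side'); Q=cloud('side',d2)
print('jar side',cap(Q,(.511,-.098),.066,.085))
# front panel in side cloud
m=(Q[...,2]>.16)&(Q[...,2]<.195)&(abs(Q[...,1]-.05)<.06)&(Q[...,0]>.38)&(Q[...,0]<.8)
q=Q[m][:,:2]; print(len(q))
k=np.polyfit(q[:,0],q[:,1],1)
for _ in range(4):
    r=q[:,1]-np.polyval(k,q[:,0]); q=q[abs(r)<max(.004,np.median(abs(r))*2)]; k=np.polyfit(q[:,0],q[:,1],1)
print(len(q),k,np.degrees(np.arctan(k[0])),q[:,0].min(),q[:,0].max(),abs(q[:,1]-np.polyval(k,q[:,0])).mean())
# box top rim in scene cloud
m=(P[...,2]>.185)&(P[...,2]<.235)&(P[...,1]>-.05)&(P[...,1]<.45)&(P[...,0]>.3)&(P[...,0]<.85)
q=P[m][:,:2].astype(np.float32); print('minrect',cv2.minAreaRect(q), cv2.boxPoints(cv2.minAreaRect(q)).round(3).tolist())
# bottles inside
for px in [(357,178),(347,250)]: print(P[px[1],px[0]].round(3))
for n in ['bottle_a','pot','cap']:print(n,[(np.round(r['at'],3).tolist(),round(r['score'],2)) for r in search_frame('scene',n)[:4]])
```

```text
jar scene (np.int64(435), array([ 0.5146, -0.1009,  0.0738]), array([ 0.481, -0.131,  0.063]), array([ 0.545, -0.07 ,  0.079]))
jar side (np.int64(531), array([ 0.5124, -0.1066,  0.0736]), array([ 0.483, -0.133,  0.066]), array([ 0.545, -0.071,  0.077]))
2030
2017 [-0.24670326  0.18364971] -13.858327957968903 0.41513865164441127 0.7354250359669272 0.0010575390250903572
minrect ((0.6130325794219971, 0.20366142690181732), (0.33470287919044495, 0.3318660855293274), 76.15943145751953) [[0.41200000047683716, 0.08100000023841858], [0.734000027179718, 0.0010000000474974513], [0.8140000104904175, 0.32600000500679016], [0.492000013589859, 0.4059999883174896]]
[0.556 0.249 0.205]
[0.722 0.201 0.203]
bottle_a []
pot [([0.414, 0.03, 0.05], 0.5)]
cap [([0.699, -0.041, 0.014], 0.88), ([0.415, 0.028, 0.05], 0.64), ([0.517, -0.286, 0.004], 0.51)]
```

View pics/c.png

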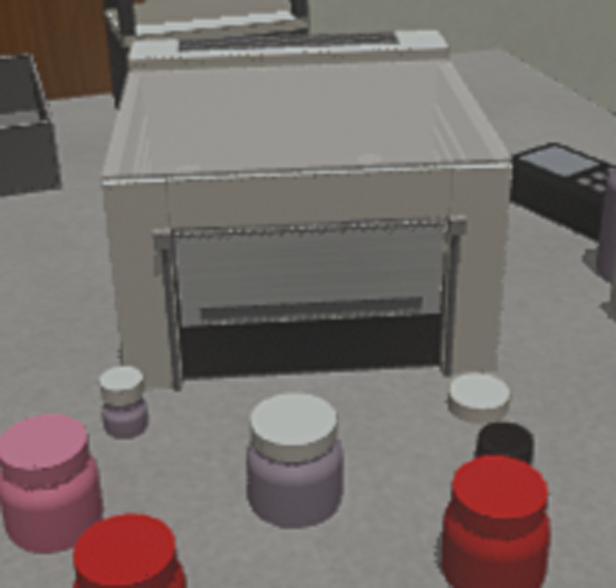

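Crop confirms the jar at (293,460): violet body, white cap. The red and pink ones are look-alikes. In the box frame the jar sits at x = -0.158, y = +0.023. The box is yawed 13.9°, with its origin at about (0.574, 0.046). Next I'll check whether the tilted push poses are reachable.

```bash
cat >> h.py <<'E'
A=np.radians(13.85); O=np.array([.574,.046,0]); bx=np.array([np.sin(A),np.cos(A),0]); by=np.array([-np.cos(A),np.sin(A),0]); bz=np.array([0,0,1.])
def W(x,y,z): return O+x*bx+y*by+z*bz
def toB(p): d=np.array(p)-O; return np.array([d@bx,d@by,d[2]])
def R(t,s=1,yaw=0):
    t=np.radians(t);c,sn=np.cos(yaw),np.sin(yaw); d=c*bx+sn*by; y=s*(-sn*bx+c*by)
    z=np.cos(t)*d-np.sin(t)*bz; return np.stack([np.cross(y,z),y,z],1)
E
python3 - <<'E'
from h import *
np.set_printoptions(precision=2,suppress=True)
print(env.sense()['tcp_rot'])
for s in (1,-1):
  for x,y,z,t in [(-.26,.026,.3,65),(-.235,.026,.035,65),(-.235,.026,.035,50),(-.1,.015,.035,45),(-.05,.015,.035,40),(0,.01,.035,35),(.074,.01,.035,30),(.074,.01,.035,35),(.074,.01,.035,40)]:
    q=solver.inverse_kinematics(W(x,y,z),R(t,s)); print(s,x,t,W(x,y,z),q if q is None else np.array(q))
for p in [(.17,.6,.45),(.45,.4,.45),(.55,.0,.45),(.5,-.2,.45)]: print(p,solver.inverse_kinematics(p,env.sense()['tcp_rot']))
E
```

```text
[[-0.96  0.26  0.  ]
 [ 0.26  0.96  0.  ]
 [-0.    0.   -1.  ]]
1 -0.26 65 [ 0.49 -0.2   0.3 ] [-0.38  0.57  1.36  1.81 -0.85  1.61 -2.2 ]
1 -0.235 65 [ 0.49 -0.18  0.04] [-0.25  0.97  1.11  2.01 -1.26  1.38 -1.85]
1 -0.235 50 [ 0.49 -0.18  0.04] [ 0.02  0.95  0.88  1.93 -1.24  1.49 -1.79]
1 -0.1 45 [ 0.54 -0.05  0.04] [ 0.12  0.77  0.43  1.99 -1.22  1.19 -1.96]
1 -0.05 40 [0.55 0.   0.04] [ 0.24  0.77  0.21  1.99 -1.22  1.11 -1.98]
1 0 35 [0.56 0.05 0.04] [ 0.35  0.81 -0.01  1.97 -1.23  1.03 -1.99]
1 0.074 30 [0.58 0.12 0.04] [ 1.16  1.68 -1.43  1.92  0.91  0.67  2.56]
1 0.074 35 [0.58 0.12 0.04] [ 1.15  1.78 -1.56  1.94  1.17  0.85  2.33]
1 0.074 40 [0.58 0.12 0.04] [ 1.07  1.42 -1.33  1.94  0.83  0.59  2.49]
-1 -0.26 65 [ 0.49 -0.2   0.3 ] [-0.3   0.45  1.18  1.81 -0.76  1.51  0.85]
-1 -0.235 65 [ 0.49 -0.18  0.04] [-0.14  0.83  0.92  2.   -1.15  1.22  1.22]
-1 -0.235 50 [ 0.49 -0.18  0.04] [ 0.05  0.92  0.84  1.93 -1.22  1.45  1.33]
-1 -0.1 45 [ 0.54 -0.05  0.04] [ 0.07  0.79  0.5   1.99 -1.25  1.23  1.2 ]
-1 -0.05 40 [0.55 0.   0.04] [ 0.24  0.77  0.21  1.99 -1.22  1.11  1.16]
-1 0 35 [0.56 0.05 0.04] [ 0.35  0.81 -0.01  1.97 -1.23  1.03  1.15]
-1 0.074 30 [0.58 0.12 0.04] [ 0.48  0.88 -0.3   1.96 -1.24  0.88  1.14]
-1 0.074 35 [0.58 0.12 0.04] [ 0.39  0.82 -0.23  1.98 -1.25  0.85  1.09]
-1 0.074 40 [0.58 0.12 0.04] [ 0.24  0.76 -0.08  1.99 -1.28  0.86  1.05]
(0.17, 0.6, 0.45) [-1.35  0.29 -0.    1.33  0.    1.52 -0.05]
(0.45, 0.4, 0.45) [-0.87  0.25  0.12  1.39 -0.03  1.51  0.55]
(0.55, 0.0, 0.45) [-0.66  0.15  0.71  1.54 -0.1   1.48  1.35]
(0.5, -0.2, 0.45) [-0.74  0.22  1.3   1.58 -0.22  1.5   1.87]
```

Run:
```python
from h import *
R0=np.array(env.sense()['tcp_rot']); p=np.array(env.sense()['ee_pos'])
env.movel([p[0],p[1],.42],rate=.3)
env.reach([.5,.1,.48],R0)
effector.grasp(10)
env.reach(W(-.27,.026,.3),R(65,-1))
s=env.sense();print(s['t'],toB(s['ee_pos']).round(3),s['gripper_width'],s['joint_positions'])
env.movel(W(-.24,.026,.035),R(65,-1),rate=.2)
s=env.sense();print(s['t'],toB(s['ee_pos']).round(3),np.round(s['wrist_force'],1),np.round(s['joint_positions'],2))
a,_=shot('side','d.png')
print([(toB(r['at']).round(3),round(r['score'],2)) for r in tip_of('side','jar')])
print([(toB(r['at']).round(3),round(r['score'],2)) for r in tip_of('scene','jar')] if shot('scene') else 0)
```

```text
6.925 [-0.268  0.025  0.3  ] 0.0001909630508156679 [-0.27154916  0.45481469  1.16059573  1.79769171 -0.75309081  1.51116062
  0.85638381]
8.4083 [-0.24   0.025  0.036] [-1.1  0.1 -0.1] [-0.11  0.81  0.88  2.   -1.12  1.19  1.2 ]
[(array([-0.24 , -0.107,  0.002]), 0.86), (array([-0.167,  0.202, -0.001]), 0.76), (array([-0.279,  0.138, -0.001]), 0.7)]
[(array([-0.152,  0.022,  0.006]), 0.87), (array([-0.245, -0.108, -0.006]), 0.75), (array([-0.282,  0.133, -0.001]), 0.63)]
```

View pics/d.png

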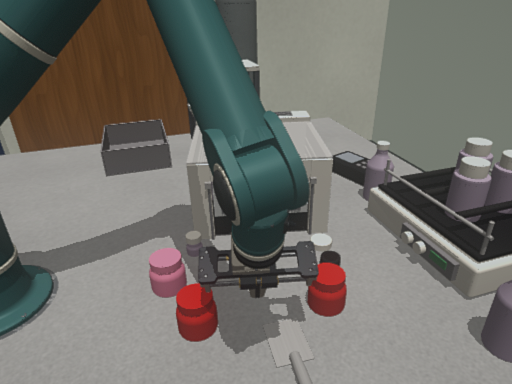

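The gripper is down between the two red jars (side view (197,312) and (327,288)) and touches nothing. Start the first stretch of the push.

Run:
```python
from h import *
env.movel(W(-.205,.022,.035),R(62,-1),rate=.1)
env.movel(W(-.14,.018,.035),R(52,-1),rate=.06)
env.movel(W(-.10,.015,.035),R(45,-1),rate=.06)
s=env.sense();print(s['t'],toB(s['ee_pos']).round(3),np.round(s['wrist_force'],1),np.round(s['joint_positions'],2))
a,d=shot('scene','e.png'); P=cloud('scene',d)
print([(toB(r['at']).round(3),round(r['score'],2)) for r in tip_of('scene','jar')])
shot('side');print([(toB(r['at']).round(3),round(r['score'],2)) for r in tip_of('side','jar')])
```

```text
11.1583 [-0.1    0.015  0.035] [ 0.1  1.3 -0.5] [ 0.03  0.81  0.56  1.99 -1.27  1.27  1.21]
[(array([-0.166,  0.201,  0.005]), 0.93), (array([-0.244, -0.107, -0.004]), 0.83), (array([-0.275,  0.136,  0.   ]), 0.73), (array([-0.056,  0.025,  0.003]), 0.59)]
[(array([-0.28 ,  0.138,  0.002]), 0.86), (array([-0.168,  0.203, -0.002]), 0.84), (array([-0.243, -0.104,  0.001]), 0.57), (array([-0.054,  0.025,  0.   ]), 0.48)]
```

View pics/e.png

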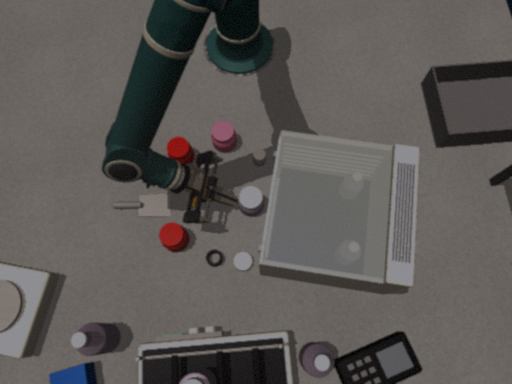

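The jar, at scene pixel (250,200), has moved to (-0.055, 0.025) in the box frame. It has drifted 10 mm sideways relative to the tip. I'll back off, re-centre with a slight counter-yaw, and go on.

Run:
```python
from h import *
def st():
    s=env.sense();print(round(s['t'],1),toB(s['ee_pos']).round(3),np.round(s['wrist_force'],1),np.round(s['joint_positions'],2)[4])
y8=np.radians(-8)
env.movel(W(-.12,.015,.035),rate=.1)
env.movel(W(-.12,.031,.035),R(45,-1,y8),rate=.1)
env.movel(W(-.095,.029,.035),R(42,-1,y8),rate=.06); st()
env.movel(W(-.03,.021,.035),R(35,-1,y8),rate=.05); st()
shot('side','f.png');print([(toB(r['at']).round(3),round(r['score'],2)) for r in tip_of('side','jar')])
shot('scene');print([(toB(r['at']).round(3),round(r['score'],2)) for r in tip_of('scene','jar')])
print([(toB(r['at']).round(3),round(r['score'],2)) for r in tip_of('side','flap_edge')])
```

```text
12.6 [-0.095  0.029  0.035] [-0.   0.2  0.6] -1.28
14.1 [-0.03   0.021  0.035] [-1.  -0.5 -0.2] -1.29
[(array([-0.241, -0.106,  0.001]), 0.93), (array([-0.167,  0.205, -0.001]), 0.77), (array([-0.277,  0.136,  0.004]), 0.74)]
[(array([-0.248, -0.108, -0.006]), 0.84), (array([-0.165,  0.2  ,  0.003]), 0.65), (array([0.01 , 0.014, 0.003]), 0.62), (array([-0.278,  0.136,  0.002]), 0.6)]
[(array([ 0.045, -0.002,  0.076]), 0.84), (array([-0.362, -0.027, -0.002]), 0.66)]
```

View pics/f.png

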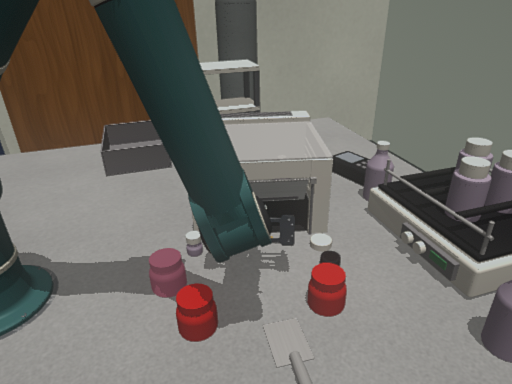

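Jar is at (0.010, 0.014) and has pushed the flap to about 0.5 rad. The pot (194,243) and cap (320,241) are untouched. Now the last stretch.

Run:
```python
from h import *
def st():
    s=env.sense();print(round(s['t'],1),toB(s['ee_pos']).round(3),np.round(s['wrist_force'],1),np.round(s['joint_positions'],2))
for x,y,t,yw in [(.0,.017,32,-5),(.03,.014,29,-2),(.062,.011,27,0)]:
    try: env.movel(W(x,y,.035),R(t,-1,np.radians(yw)),rate=.05)
    except env.PlanningError as e: print(x,e); break
    st()
shot('side','g.png');print([(toB(r['at']).round(3),round(r['score'],2)) for r in tip_of('side','jar')])
a,_=shot('scene','g2.png');print([(toB(r['at']).round(3),round(r['score'],2)) for r in tip_of('scene','jar')])
cv2.imwrite('pics/g3.png',cv2.resize(a[80:300,150:430,::-1],None,fx=2.5,fy=2.5))
```

```text
15.1 [0.    0.017 0.035] [-0.8 -0.1  1.3] [ 0.5   0.83 -0.16  2.03 -1.28  0.95  1.2 ]
15.8 [0.03  0.014 0.035] [ 0.  -0.6  0.1] [ 0.48  0.87 -0.19  1.99 -1.27  0.98  1.2 ]
16.6 [0.062 0.011 0.035] [ 0.4 -0.5 -0.5] [ 0.46  0.9  -0.23  1.96 -1.27  0.97  1.19]
[(array([-0.276,  0.137, -0.   ]), 0.91), (array([-0.169,  0.203,  0.001]), 0.73)]
[(array([-0.243, -0.106, -0.004]), 0.98), (array([-0.164,  0.2  ,  0.005]), 0.59), (array([-0.278,  0.134,  0.002]), 0.52)]
```

View pics/g3.png

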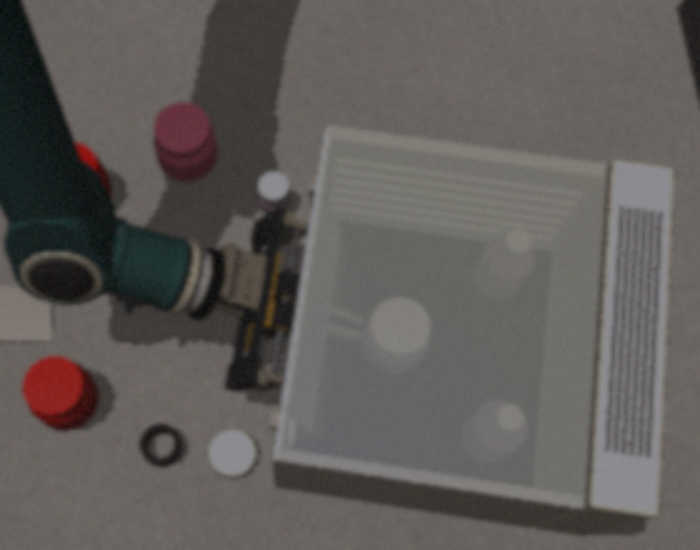

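Run:
```python
from h import *
i=viewer.camera_info('scene');K=i['intrinsics']
def px(u,v,z):
    r=i['rotation']@np.array([(u-K[0,2])/K[0,0],-(v-K[1,2])/K[1,1],-1]); return toB(i['eye']+r*(z-i['eye'][2])/r[2])
print('jar before retreat',px(310,210,.075).round(3))
for x,y,z,t in [(.0,.017,.035,32),(-.05,.017,.04,38),(-.1,.02,.05,47),(-.2,.02,.2,60)]:
    env.movel(W(x,y,z),R(t,-1),rate=.08 if x>-.1 else .15)
    s=env.sense();print(round(s['t'],1),toB(s['ee_pos']).round(3),np.round(s['wrist_force'],1))
env.movel(W(-.25,.02,.35),rate=.2)
env.pause(1)
a,_=shot('scene');shot('side','k.png');b=cv2.imread('pics/k.png')
for c in ('scene','side'):
  for n in ('jar','flap_edge','cap','collar','pot','spatula'):
    print(c,n,[(toB(r['at']).round(3).tolist(),round(r['score'],2)) for r in tip_of(c,n)][:4])
cv2.imwrite('pics/m.png',np.hstack([cv2.resize(a[90:300,140:420,::-1],(400,300)),cv2.resize(b[90:320,130:390],(400,300))]))
```

```text
jar before retreat [0.103 0.011 0.075]
17.8 [0.    0.017 0.035] [0.1 0.  0.1]
18.5 [-0.05   0.017  0.04 ] [-0.3  0.1 -0.2]
19.0 [-0.099  0.02   0.05 ] [-0.6 -0.1  0.2]
20.4 [-0.2    0.021  0.199] [0.8 0.3 0.2]
scene jar [([-0.277, 0.136, -0.004], 0.81), ([-0.167, 0.204, 0.002], 0.8), ([-0.247, -0.104, -0.006], 0.6)]
scene flap_edge []
scene cap [([-0.053, -0.14, -0.003], 0.66)]
scene collar [([-0.128, -0.14, 0.002], 0.48)]
scene pot [([-0.056, 0.158, 0.002], 0.67)]
scene spatula [([-0.36, -0.027, 0.001], 0.78)]
side jar [([-0.242, -0.105, 0.001], 0.89), ([-0.168, 0.204, -0.002], 0.85), ([0.106, 0.015, 0.003], 0.53)]
side flap_edge [([0.0, -0.001, 0.06], 0.84)]
side cap [([-0.055, -0.141, 0.0], 0.81)]
side collar [([-0.13, -0.144, -0.001], 0.71)]
side pot [([-0.056, 0.162, 0.001], 0.6)]
side spatula [([-0.361, -0.026, -0.005], 0.85)]
```

View pics/m.png

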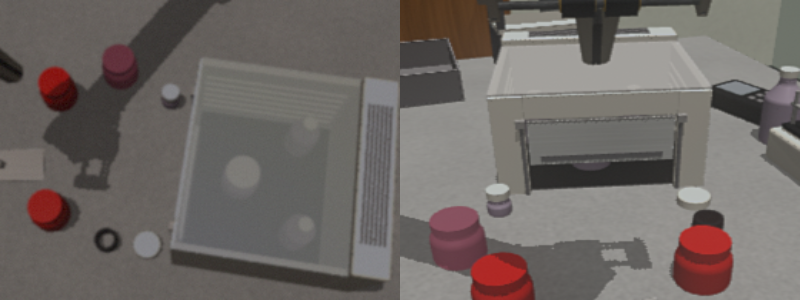

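The picture shows the jar upright inside the box (left half, (242,175)), the flap hanging shut (right half, (600,140)), and the bystanders in place. The arm is clear.

```bash
python3 -c "
from h import *
print(env.sense()['t']); workorder.finish_job()"
```

```text
23.0083
the job is handed in; nothing more can be done
```

The jar now stands inside the cooling box with the flap shut behind it. I handed the job in at about 23 s of the 54 s allowed.

- **Push:** I pushed the violet, white-capped jar with closed, tilted fingers. It had drifted about 10 mm sideways by the first check, so I re-centred it once with a slight counter-yaw.
- **Flap on the way:** The jar held the flap open at roughly 0.5 rad, with the jar's centre about 10 mm behind the flap's plane. I then drew the fingers out and lifted the arm clear.
- **Final position:** The side camera put the jar at (0.106, 0.015) m in the box frame. My own projection before the retreat gave (0.103, 0.011). Both are well inside the limits.
- **Flap at the end:** The lower edge was measured at x = 0.000 and height 0.060 m, so it hangs shut.
- **Bystanders:** The cap, collar, pot and spatula are within a few millimetres of where they started. Wrist forces read about 1.4 N at most at the checks between moves.

Three checks were incomplete:
- The scene camera's network did not find the jar under the clear lid in the last picture, so I judged it there by eye.
- The networks never found the two bottles in the box. They look unmoved, and the jar stopped short of them.
- I did not measure the jar's tilt; it looks upright in the picture.

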